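Slide the gear stage to its measuring stop

TASK

Bring the gear stage to its measuring position: press down the pad in the middle of the stage to free its brake, keep it pressed while you push the stage along the rail until it rests against the marked stop (the one with the diamond plate on top), then let the pad come up and move clear. Nothing is to be gripped or lifted: never shove the stage against its brake, do not touch the gear that rides on it, and leave the parts standing around alone.

Things in the scene. Friction and masses are not known exactly. Their poses are not given: they have to be found in the camera images.
- rail: Straight T-shaped steel rail on a cream base plate 100 x 520 mm with black graduations, fixed to the table. Origin on the table under the rail's centre; the rail runs along its own y axis, z up. The rail's top is 45 mm above the table.
- stage_mid (a point): Middle of the cream stage that slides on the rail, 60 mm above the table; axes parallel to the rail's. The stage is 88 mm across the rail and 130 mm long along it. At each end of its length a cheek (28 mm long, 88 mm wide) stands up to 87 mm above the table; the 74 mm gap between the cheeks, open at its sides, holds the press pad.
- pad_top (a point): Centre of the top face of the ribbed black rubber press pad between the cheeks (70 mm across the rail, 68 mm along it), 75 mm above the table when up; the cheeks rise 12 mm above it. A finger that presses here also carries the stage along by friction or against a cheek.
- pad (a joint): How far the pad is pressed, in m: about 0 when up (a spring holds it up with 10 N), 0.0055 fully down (11 N). When up, the brake grips (20 to 30 N would force the stage: not allowed); it is free from 0.001; 0.003 to 0.005 is a good press. Let go, the pad springs up and the brake grips again.
- stage (a joint): How far the stage has slid from where it started, in m, positive towards the rail's +y. With the pad pressed it takes 1 to 2 N to push; it stays where it is left.
- marked_stop_mid (a point): Middle of the marked stop's block, 60 mm above the table: rigid steel block on the rail, 74 mm across it, 30 mm along it, top at 75 mm, and over its robot side a flat steel diamond plate (50 mm square set cornerwise, centre 40 mm to the rail's -x, top at 108 mm) on a post. At either end of the rail. The stage rests against it when stage_mid is 80 mm from this point along the rail.
- plain_stop_mid (a point): Middle of the other stop: the same steel block without post or plate, at the other end of the rail, 60 mm above the table.
- gear_mid (a point): Centre of the steel gear, 73 mm above the table; 66 mm across, 20 mm thick, top at 83 mm. It lies loose on a spigot on the stage's bracket, 102 mm from stage_mid towards the rail's +x (the side away from the robot). It rides along and must not be touched.
- spare_gear: Loose bystander: gear 60 mm across, 18 mm high, lying flat on the table; origin under its centre.
- arbor: Loose bystander: upright steel arbor, foot 32 mm across, 75 mm high; origin under its centre.
- centre: Loose bystander: dark steel centre with a conical tip, 34 mm across, 50 mm high; origin under its centre.
- bush: Loose bystander: brass bush 40 mm across, 24 mm high; origin under its centre.
- oil: Loose bystander: small clear oil bottle 36 mm across, 85 mm high; origin under its centre.
- driver: Loose bystander: screwdriver 160 mm long lying on the table along its own x axis; origin at its middle.
- gauge_block: Loose bystander: steel block 30 x 35 mm, 45 mm high; origin under its centre.
Not all that is in view belongs to the job. What is shaped like the part that bears gear_mid but pink or turquoise is not meant.

How it is judged:
By the outcome, as a careful person would: the job done as asked, in the order asked, and still so for the second after the job is handed in, with the robot touching nothing.
It also fails if it takes over 54 s, if anything falls off the work surface, if the arm or the gripper's body presses on something with over 40 N, if the wrist force passes 120 N, or if a joint passes its speed limit or range.

ROBOT

A 6-joint arm with a two-finger parallel gripper is mounted at the origin on the work surface. World frame = base frame: x ahead of the robot, y to its left, z up, the work surface at z = 0. Lengths are in m, angles in rad, forces in N, time in s.
With the tool pointing down it reaches from about 0.25 to 0.725 m from the base axis. Payload 4 kg.
Tool frame: the origin (TCP) lies at the very end of the fingers, on their centre line; the grasp point (between the pads) lies 19 mm behind it (bot.pinch_z is the distance from the TCP to the grasp point, in m); z points along the fingers, x is the direction in which the jaws open and shut, and the axes are right-handed (so a half turn about z gives the same grasp; the last joint's range is limited). The gripper opens to 85 mm and grips with 20 to 120 N. Pads are 22 mm wide; open, the fingers measure 114 mm over their backs; the gripper's body (76 mm by 85 mm) begins 54 mm behind the grasp point. The pads swing forward as they close: fully open they stand 13 mm farther back than shut.
Start: joints at [-1.218, 0.241, 0.005, 1.335, 0, 1.571], TCP at [0.173, -0.469, 0.231] pointing down, gripper open.
Joint ranges: [-2.72, 2.72], [-1.05, 1.87], [-1.09, 1.28], [-1.99, 2.15], [-1.42, 1.44], [-3.14, 3.14]. Speed limits (rad/s): [2.79, 2.79, 3.14, 3.14, 3.14, 3.14].

INTERFACE

Orientations are given as a unit quaternion [x, y, z, w].
In Python, from workcell import bot gives the robot as it stands. The module is installed in compiled form; this text tells all that it offers.
- The arm moves only by the shell command python3 -m inch 'ROWS'. ROWS is JSON, a list of rows, each a list of 7 numbers: the shift along the tool's x, y, z scaled (see below), then the turn, a rotation vector about the tool's x, y, z scaled (see below), then the gripper command: -1 is fully open, 1 is shut, values between are in proportion. In form: [[x, y, z, wx, wy, wz, gripper], ...]. A call has exactly 8 rows; each row shifts and turns the commanded pose from where the row before left it, along the tool's axes as they then stand; what a row does not reach is not made up. The controller multiplies each number of a shift by 2.5 cm and each number of a turn by 180 degrees. A row lasts 1/10 s, in which the tool goes at most 50 mm and 8.59 degrees, less where a joint would pass 70% of its speed; a pose out of reach is approached as far as the arm can. A call with a number of a shift or a turn outside -1 to 1 is refused whole. A call with a gripper value outside its range is refused whole. The fingers move at their own pace and stop on an object; the grip force is fixed at half the most. Time passes only in rows, so rows that do not move let the fingers close, or fill a call up. It gives the time, the measured TCP pose, the force and the opening at its end, in the units of the state.
- bot.get_obs(): the state, without advancing time (a new reading comes with each control period).
- bot.camera(name): name is "scene" or "top"; returns (picture, depth): 420x560x3 uint8, blue, green, red; 420x560 float32, m along the optical axis (not along the pixel's ray), 0 where there is no reading.
- bot.get_calibration(name): a dict with "vfov" (degrees; the focal length in pixels is half the picture's height over the tangent of half this angle, whatever the lens; pixels are square), "cx", "cy" (the principal point, pixels), "dist_coeffs" ([k1, k2, p1, p2, k3] as OpenCV has them; the pictures are not rectified), "R" (3x3) and "t" (3): a world point X has camera coordinates R X + t. Camera axes: x right, y down, z forward; pixel columns grow to the right and rows downward; lengths in m; the calibration is good to about 2 mm. A picture is of the moment at which its call begins. get_calibration takes no time and is no camera call.
- bot.job_done(): hands the job in, once; it reports no verdict.
The state is a dict: "clock": time; "joint_pos": joint angles; "joint_vel": joint speeds; "tau": joint torques, N m; "eef_pos": TCP position; "tool_rot": TCP orientation; "ft_force": force on the tool from outside, world axes, zero at the start; "ft_torque": the same for the moment, N m; "grip_width": finger opening in m.
Only numpy, scipy, OpenCV 4.12 (cv2) and the standard library are available. Lean on these libraries where they do the work, as an engineer would, in place of code of your own. Each camera call takes 0.05 s, during which the arm holds its last target.

## Working session

There is one attempt and no reset: what is moved stays moved. The work goes in short steps, Python scripts to look and compute and a shell command to move; the robot and the scene stay as the last step left them, time stands still between calls to the robot, and variables do not carry over. Pictures are saved under pics/ and viewed, and the job is handed in when it is done.

```bash
mkdir -p pics; python3 - <<'E'
from workcell import bot
import cv2,numpy as np
for n in("scene","top"):
    im,d=bot.camera(n); cv2.imwrite(f"pics/{n}0.png",im); np.savez(f"{n}0.npz",im=im,d=d); print(n,bot.get_calibration(n))
o=bot.get_obs()
for k,v in o.items(): print(k,v)
E
```

```text
scene {'vfov': 55.95542255537756, 'cx': 274.54029940013623, 'cy': 210.7618671245698, 'dist_coeffs': array([-0.01659576,  0.        ,  0.        ,  0.        ,  0.        ]), 'R': array([[ 0.33027004,  0.9438488 ,  0.00843455],
       [ 0.50522776, -0.16922627, -0.84623128],
       [-0.79728703,  0.28374621, -0.53274898]]), 't': array([-0.31621685, -0.19007716,  1.30123508])}
top {'vfov': 51.83760364654119, 'cx': 283.061097514007, 'cy': 203.11765012816696, 'dist_coeffs': array([-0.05266097,  0.        ,  0.        ,  0.        ,  0.        ]), 'R': array([[ 2.60109441e-02, -9.99661614e-01, -2.98030498e-04],
       [-9.78503860e-01, -2.53994096e-02, -2.04658413e-01],
       [ 2.04581590e-01,  5.61498254e-03, -9.78833410e-01]]), 't': array([0.10839461, 0.59256556, 0.92033672])}
clock 0.1
joint_pos [-1.21802856e+00  2.41346462e-01  3.82776763e-03  1.33522796e+00
  1.38317727e-05  1.57080258e+00]
joint_vel [-0.00125517 -0.00334832  0.00319866 -0.00079285 -0.00146403 -0.00036263]
tau [ 1.05424610e-03 -3.73136473e+01  2.53010488e+01  1.08562427e-02
  2.39929676e-05 -1.75645431e-05]
eef_pos [ 0.17254749 -0.46865264  0.2304857 ]
tool_rot [ 8.20210123e-01 -5.72061538e-01 -7.95887998e-04 -5.63522286e-04]
ft_force [-0.6088877   0.33883718  0.1569225 ]
ft_torque [-0.00113112 -0.03728638  0.03917684]
grip_width 0.08516696395767072
```

View pics/scene0.png

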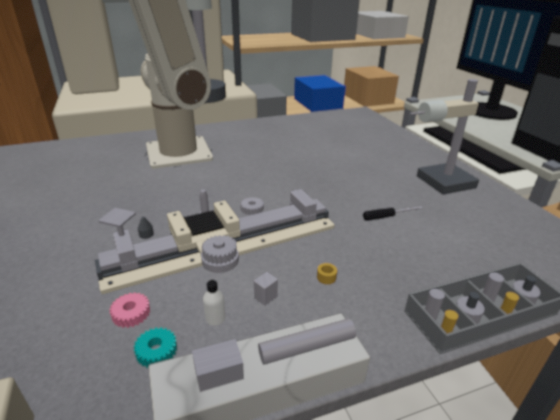

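View pics/top0.png

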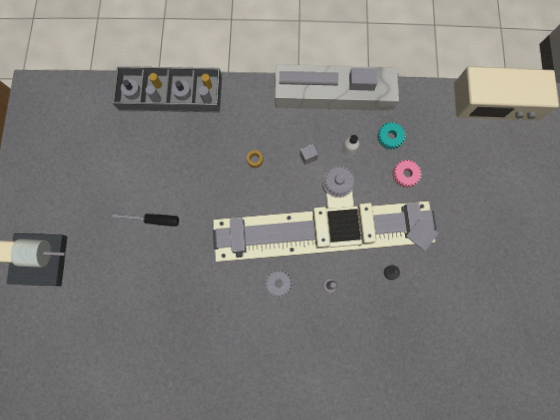

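The scene picture shows the stage's pad at (203,222), the steel gear at (219,250) and the diamond plate at (118,217). In the top picture the pad is at (344,225), the gear at (339,181), the marked stop at (415,222) and the plain stop at (237,236).

Possible confusions, by top-picture pixel:
- **Gear:** steel on the bracket (339,181) is the right one. The others are pink (407,173), turquoise (392,135) and the spare gear (278,283).
- **Stop:** the one with the plate (420,228) is marked. The one at (237,236) is plain.

Next I'll take measurements and a close crop.

```bash
cat > h.py <<'E'
import numpy as np,cv2
from workcell import bot
def cal(n):
    c=bot.get_calibration(n); f=210/np.tan(np.radians(c['vfov']/2))
    return np.array([[f,0,c['cx']],[0,f,c['cy']],[0,0,1]]),np.array(c['dist_coeffs']),np.array(c['R']),np.array(c['t'])
def ray(n,uv):
    K,D,R,t=cal(n); p=cv2.undistortPoints(np.array(uv,float).reshape(-1,1,2),K,D).reshape(-1,2)
    return np.c_[p,np.ones(len(p))]@R, -R.T@t
def atz(n,uv,z):
    r,c=ray(n,uv); return c+r*((z-c[2])/r[:,2])[:,None]
def cloud(n,d):
    v,u=np.mgrid[:420,:560]; r,c=ray(n,np.c_[u.ravel(),v.ravel()])
    return (c+r*d.ravel()[:,None]).reshape(420,560,3)
def tri(uvs,uvt):
    A=0;b=0
    for n,uv in(("scene",uvs),("top",uvt)):
        r,c=ray(n,[uv]); r=r[0]/np.linalg.norm(r[0]); P=np.eye(3)-np.outer(r,r); A=A+P;b=b+P@c
    return np.linalg.solve(A,b)
E
python3 - <<'E'
from h import *
for n in("top","scene"):
    z=np.load(n+"0.npz"); P=cloud(n,z['d']); np.save(n+"P.npy",P)
    pts={"top":dict(pad=(344,225),gear=(345,188),mstop=(409,218),plate=(424,234),pstop=(237,236),cheekL=(322,226),cheekR=(367,223),table=(300,330)),"scene":dict(pad=(203,222),plate=(118,217),cheek1=(178,226),cheek2=(226,213),mstop=(124,238),table=(300,180))}[n]
    for k,(u,v) in pts.items(): print(n,k,P[v,u].round(4), (z['d'][v,u]>0))
t=np.load("top0.npz")['im'];s=np.load("scene0.npz")['im']
cv2.imwrite("pics/ctop.png",cv2.resize(t[150:310,205:445],None,fx=3.3,fy=3.3,interpolation=cv2.INTER_CUBIC))
cv2.imwrite("pics/csc.png",cv2.resize(s[180:290,90:350],None,fx=3,fy=3,interpolation=cv2.INTER_CUBIC))
E
```

```text
top pad [ 0.5406 -0.0127  0.0752] True
top gear [ 0.6237 -0.0144  0.0811] True
top mstop [ 0.5601 -0.1585  0.0746] True
top plate [ 0.52   -0.1799  0.1084] True
top pstop [0.5104 0.2237 0.0719] True
top cheekL [0.5354 0.0371 0.0864] True
top cheekR [ 0.5446 -0.0619  0.0859] True
top table [0.3072 0.0778 0.002 ] True
scene pad [ 0.5488 -0.0146  0.0785] True
scene plate [ 0.5264 -0.1753  0.1103] True
scene cheek1 [ 0.5649 -0.0665  0.0902] True
scene cheek2 [0.5482 0.0349 0.0902] True
scene mstop [ 0.5558 -0.1707  0.0787] True
scene table [0.3087 0.3048 0.0035] True
```

View pics/ctop.png

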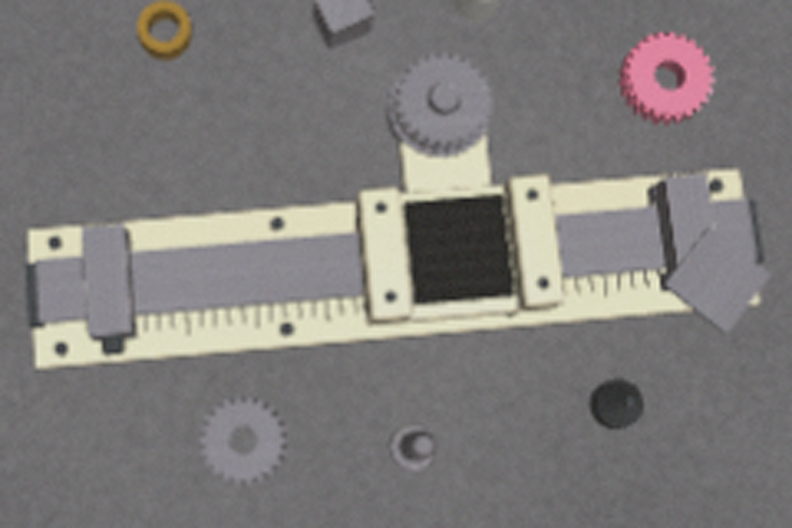

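View pics/csc.png

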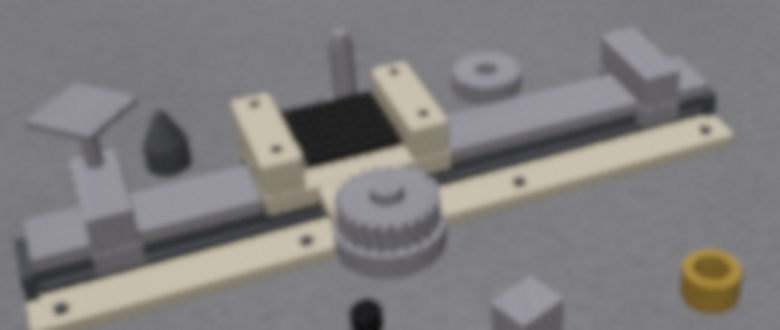

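The close crop confirms the choice. The steel gear sits on the cream bracket, and the plated stop is at the −y end, so the stage travels towards rail −y. Next I'll fit the rail's direction, the pad's centre and the gap.

```bash
python3 - <<'E'
from h import *
T={}
for n in("top","scene"):
    P=np.load(n+"P.npy"); im=np.load(n+"0.npz")['im'].astype(int)
    b,g,r=im[...,0],im[...,1],im[...,2]
    reg=(P[...,0]>.44)&(P[...,0]<.62)&(P[...,1]>-.32)&(P[...,1]<.32)
    zo={"top":0,"scene":.003}[n]; z=P[...,2]-zo
    cream=(r-b>20)
    base=reg&cream&(z<.02)
    ck=reg&cream&(z>.080)&(z<.095)
    pad=reg&(r<45)&(z>.068)&(z<.083)&(abs(P[...,1])<.08)
    for k,m in(("base",base),("cheek",ck),("pad",pad)):
        q=P[m]; xy=q[:,:2].astype(np.float32); (c,s,a)=cv2.minAreaRect(xy)
        print(n,k,m.sum(),"mean",q.mean(0).round(4),"rect c",np.round(c,4),"size",np.round(s,4),"ang",round(a,2),"zmed",np.median(q[:,2]).round(4))
# triangulations of the pad corners and stops: crop px -> full
ct=lambda x,y:(205+x/3.3,150+y/3.3); cs=lambda x,y:(90+x/3,180+y/3)
print("cheekR tops hole far/near",tri(cs(255,104),ct(543,283)),tri(cs(277,148),ct(532,195)))
print("cheekL holes",tri(cs(393,71),ct(391,296)),tri(cs(423,112),ct(381,207)))
print("mstop front edge top z .075",atz("top",[ct(665,182),ct(690,268)],.075), "cheekR outer",atz("top",[ct(549,178),ct(562,304)],.087))
print("cheekL outer",atz("top",[ct(359,192),ct(371,321)],.087))
print("pad corners",atz("top",[ct(404,199),ct(505,190),ct(515,296),ct(412,305)],.075))
E
```

```text
top base 2880 mean [0.524  0.0629 0.0112] rect c [0.5426 0.0264] size [0.1129 0.5197] ang 6.65 zmed 0.0114
top cheek 951 mean [ 0.5397 -0.0112  0.0861] rect c [ 0.5404 -0.0125] size [0.0886 0.1288] ang 6.42 zmed 0.0863
top pad 84 mean [ 0.5407 -0.0114  0.0747] rect c [ 0.5407 -0.0122] size [0.0634 0.0633] ang 6.23 zmed 0.0749
scene base 2284 mean [ 5.793e-01 -5.000e-04  1.410e-02] rect c [0.5731 0.0278] size [0.0365 0.5159] ang 6.61 zmed 0.0146
scene cheek 637 mean [ 0.5529 -0.0186  0.0892] rect c [ 0.5458 -0.015 ] size [0.086 0.128] ang 6.55 zmed 0.0896
scene pad 510 mean [ 0.5501 -0.0141  0.0784] rect c [ 0.5475 -0.0142] size [0.0646 0.0602] ang 6.46 zmed 0.0784
cheekR tops hole far/near [ 0.51632188 -0.06667519  0.0873591 ] [ 0.57537582 -0.05998412  0.08763365]
cheekL holes [0.50507285 0.03383462 0.08843027] [0.564556   0.0411454  0.08817886]
mstop front edge top z .075 [[ 0.58921687 -0.15371138  0.075     ]
 [ 0.53053048 -0.16880863  0.075     ]] cheekR outer [[ 0.58739449 -0.07195061  0.087     ]
 [ 0.50271189 -0.07929351  0.087     ]]
cheekL outer [[0.57452758 0.05554546 0.087     ]
 [0.48841196 0.04664024 0.087     ]]
pad corners [[ 0.57287214  0.02422956  0.075     ]
 [ 0.58085073 -0.04431051  0.075     ]
 [ 0.50878269 -0.05038418  0.075     ]
 [ 0.50105361  0.01849212  0.075     ]]
```

```bash
python3 -m inch '[[0,0,0,0,0,-0.047,1],[0,0,0,0,0,-0.047,1],[0,0,0,0,0,-0.047,1],[0,0,0,0,0,-0.047,1],[0,0,0,0,0,-0.047,1],[0,0,0,0,0,-0.047,1],[0,0,0,0,0,-0.047,1],[0,0,0,0,0,-0.047,1]]'
python3 -m inch '[[0,0,0,0,0,-0.024,1],[0,0,0,0,0,-0.024,1],[0,0,0,0,0,0,1],[0,0,0,0,0,0,1],[0,0,0,0,0,0,1],[0,0,0,0,0,0,1],[0,0,0,0,0,0,1],[0,0,0,0,0,0,1]]'
cat > g.py <<'E'
from h import *
from scipy.spatial.transform import Rotation as Ro
import sys
o=bot.get_obs(); R=Ro.from_quat(o['tool_rot']).as_matrix()
print("t",o['clock'],"p",o['eef_pos'].round(4),"F",o['ft_force'].round(2),"j",np.round(o['joint_pos'],2),"w",round(o['grip_width'],4))
print("toolx ang",np.degrees(np.arctan2(R[1,0],R[0,0])).round(2),"tilt z",R[:,2].round(4))
if len(sys.argv)>3:
    print("units to go",(R.T@(np.array(list(map(float,sys.argv[1:4])))-o['eef_pos'])/.025).round(3))
E
python3 g.py 0.542 -0.013 0.231
```

```text
clock: 0.9
eef_pos: [0.1726, -0.4688, 0.2308]
tool_rot: [1.0, -0.015, -0.0, -0.001]
ft_force: [0.2, 0.3, -0.5]
grip_width: 0.0002
clock: 1.7
eef_pos: [0.1728, -0.4692, 0.2313]
tool_rot: [0.998, 0.057, 0.0, 0.0]
ft_force: [0.4, 0.1, 0.7]
grip_width: 0.0001
t 1.7 p [ 0.1728 -0.4692  0.2313] F [0.41 0.06 0.72] j [-1.22  0.24  0.    1.34  0.    0.24] w 0.0001
toolx ang 6.52 tilt z [ 0. -0. -1.]
units to go [ 1.6746e+01 -1.6454e+01  1.2000e-02]
```

```bash
python3 -m inch '[[0.7,-0.685,0,0,0,0,1],[0.7,-0.685,0,0,0,0,1],[0.7,-0.685,0,0,0,0,1],[0.7,-0.685,0,0,0,0,1],[0.7,-0.685,0,0,0,0,1],[0.7,-0.685,0,0,0,0,1],[0.7,-0.685,0,0,0,0,1],[0.7,-0.685,0,0,0,0,1]]'
python3 -m inch '[[0.7,-0.685,0,0,0,0,1],[0.7,-0.685,0,0,0,0,1],[0.7,-0.685,0,0,0,0,1],[0.7,-0.685,0,0,0,0,1],[0.7,-0.685,0,0,0,0,1],[0.7,-0.685,0,0,0,0,1],[0.7,-0.685,0,0,0,0,1],[0.7,-0.685,0,0,0,0,1]]'
python3 -m inch '[[0.7,-0.685,0,0,0,0,1],[0.7,-0.685,0,0,0,0,1],[0.7,-0.685,0,0,0,0,1],[0.7,-0.685,0,0,0,0,1],[0.7,-0.685,0,0,0,0,1],[0.7,-0.685,0,0,0,0,1],[0.5,-0.685,0,0,0,0,1],[0,0,0,0,0,0,1]]'
python3 g.py 0.542 -0.013 0.105
```

```text
clock: 2.5
eef_pos: [0.2968, -0.3164, 0.2314]
tool_rot: [0.998, 0.057, 0.0, 0.0]
ft_force: [0.1, 0.4, -0.1]
grip_width: -0.0004
clock: 3.3
eef_pos: [0.4204, -0.1643, 0.2315]
tool_rot: [0.998, 0.057, 0.0, 0.0]
ft_force: [-0.4, -0.6, -0.4]
grip_width: 0.0
clock: 4.1
eef_pos: [0.524, -0.0307, 0.231]
tool_rot: [0.998, 0.059, 0.0, -0.0]
ft_force: [-0.3, 0.0, -1.0]
grip_width: 0.0002
t 4.1 p [ 0.524  -0.0307  0.231 ] F [-0.32  0.   -1.04] j [-0.06  0.29  0.07  1.35  0.    1.39] w 0.0002
toolx ang 6.71 tilt z [ 3.e-04  6.e-04 -1.e+00]
units to go [ 0.797 -0.618  5.041]
```

```bash
python3 -m inch '[[0.4,-0.3,0.5,0,0,0,1],[0.4,-0.32,0.7,0,0,0,1],[0,0,0.8,0,0,0,1],[0,0,0.8,0,0,0,1],[0,0,0.8,0,0,0,1],[0,0,0.8,0,0,0,1],[0,0,0.6,0,0,0,1],[0,0,0,0,0,0,1]]'
python3 g.py 0.542 -0.013 0.105
python3 - <<'E'
from h import *
for n in("scene","top"):
    im,d=bot.camera(n); np.savez(f"{n}1.npz",im=im,d=d)
    c=im[170:290,90:350] if n=="scene" else im[150:310,205:445]
    cv2.imwrite(f"pics/{n}1.png",cv2.resize(c,None,fx=3,fy=3,interpolation=cv2.INTER_CUBIC))
E
```

```text
clock: 4.9
eef_pos: [0.5385, -0.0154, 0.1032]
tool_rot: [0.998, 0.056, -0.003, -0.0]
ft_force: [-0.2, -0.3, 1.2]
grip_width: 0.0003
t 4.9 p [ 0.5385 -0.0154  0.1032] F [-0.24 -0.29  1.21] j [-0.03  0.41 -0.1   1.06 -0.    1.43] w 0.0003
toolx ang 6.47 tilt z [-6.1e-03  1.0e-04 -1.0e+00]
units to go [ 0.15  -0.081 -0.075]
```

View pics/scene1.png

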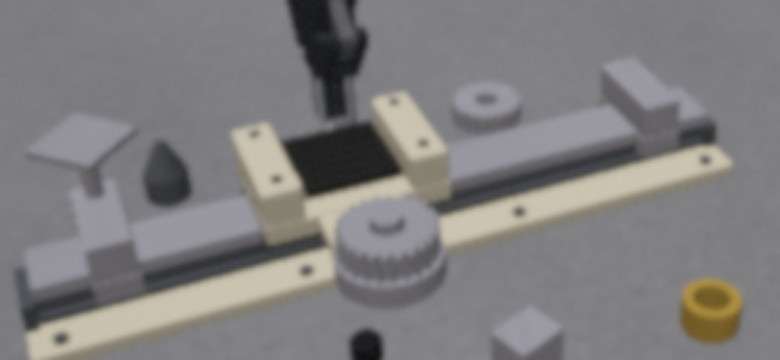

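View pics/top1.png

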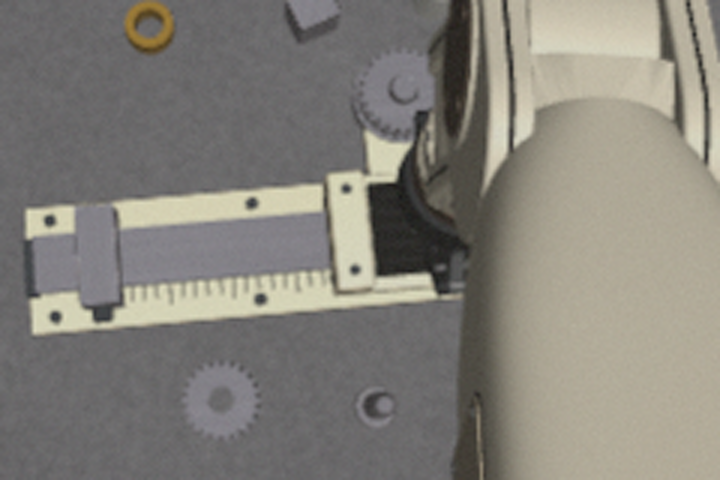

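The scene crop shows the shut fingertip at about (335,115), above the middle of the black pad (340,158), clear of both cheeks. The top view is blocked by the arm. Now I'll descend to just above the pad and then feel for it.

```bash
python3 -m inch '[[0.1,-0.05,0.2,0,0,0,1],[0,0,0.2,0,0,0,1],[0,0,0.2,0,0,0,1],[0,0,0.15,0,0,0,1],[0,0,0,0,0,0,1],[0,0,0,0,0,0,1],[0,0,0,0,0,0,1],[0,0,0,0,0,0,1]]'
python3 g.py 0.542 -0.013 0.078
python3 - <<'E'
from h import *
o=bot.get_obs();K,D,R,t=cal("scene")
print(cv2.projectPoints(np.array([o['eef_pos']]),cv2.Rodrigues(R)[0],t,K,D)[0])
E
```

```text
clock: 5.8
eef_pos: [0.5435, -0.0135, 0.0878]
tool_rot: [0.998, 0.057, 0.0, 0.0]
ft_force: [-0.1, -0.4, -0.2]
grip_width: 0.0004
t 5.8 p [ 0.5435 -0.0135  0.0878] F [-0.13 -0.39 -0.2 ] j [-0.02  0.43 -0.12  1.02 -0.    1.43] w 0.0004
toolx ang 6.53 tilt z [ 5.e-04 -0.e+00 -1.e+00]
units to go [-0.058 -0.025  0.392]
[[[202.66956734 216.80135929]]]
```

```bash
python3 -m inch '[[0,0,0.1,0,0,0,1],[0,0,0.1,0,0,0,1],[0,0,0.1,0,0,0,1],[0,0,0.06,0,0,0,1],[0,0,0,0,0,0,1],[0,0,0,0,0,0,1],[0,0,0,0,0,0,1],[0,0,0,0,0,0,1]]'
python3 -m inch '[[0,0,0.02,0,0,0,1],[0,0,0.02,0,0,0,1],[0,0,0.02,0,0,0,1],[0,0,0.02,0,0,0,1],[0,0,0,0,0,0,1],[0,0,0,0,0,0,1],[0,0,0,0,0,0,1],[0,0,0,0,0,0,1]]'
python3 g.py
```

```text
clock: 6.6
eef_pos: [0.5434, -0.0135, 0.0787]
tool_rot: [0.998, 0.057, 0.0, 0.0]
ft_force: [0.1, -0.2, -0.1]
grip_width: -0.0001
clock: 7.4
eef_pos: [0.5433, -0.0134, 0.0766]
tool_rot: [0.998, 0.057, 0.0, -0.0]
ft_force: [-0.4, -1.1, 0.1]
grip_width: -0.0002
t 7.4 p [ 0.5433 -0.0134  0.0766] F [-0.37 -1.12  0.09] j [-0.02  0.44 -0.13  1.    0.    1.43] w -0.0002
toolx ang 6.54 tilt z [ 0.  0. -1.]
```

```bash
python3 -m inch '[[0,0,0.02,0,0,0,1],[0,0,0.02,0,0,0,1],[0,0,0,0,0,0,1],[0,0,0,0,0,0,1],[0,0,0,0,0,0,1],[0,0,0,0,0,0,1],[0,0,0,0,0,0,1],[0,0,0,0,0,0,1]]'
python3 -m inch '[[0,0,0.02,0,0,0,1],[0,0,0,0,0,0,1],[0,0,0,0,0,0,1],[0,0,0,0,0,0,1],[0,0,0,0,0,0,1],[0,0,0,0,0,0,1],[0,0,0,0,0,0,1],[0,0,0,0,0,0,1]]'
python3 -m inch '[[0,0,0.02,0,0,0,1],[0,0,0,0,0,0,1],[0,0,0,0,0,0,1],[0,0,0,0,0,0,1],[0,0,0,0,0,0,1],[0,0,0,0,0,0,1],[0,0,0,0,0,0,1],[0,0,0,0,0,0,1]]'
python3 -m inch '[[0,0,0.02,0,0,0,1],[0,0,0.02,0,0,0,1],[0,0,0,0,0,0,1],[0,0,0,0,0,0,1],[0,0,0,0,0,0,1],[0,0,0,0,0,0,1],[0,0,0,0,0,0,1],[0,0,0,0,0,0,1]]'
python3 g.py
```

```text
clock: 8.2
eef_pos: [0.5433, -0.0135, 0.0756]
tool_rot: [0.998, 0.057, 0.0, -0.0]
ft_force: [-0.6, -1.4, -0.9]
grip_width: 0.0001
clock: 9.0
eef_pos: [0.5434, -0.0135, 0.0751]
tool_rot: [0.998, 0.057, 0.0, -0.0]
ft_force: [-0.8, 0.1, 0.8]
grip_width: 0.0
clock: 9.8
eef_pos: [0.5434, -0.0134, 0.0746]
tool_rot: [0.998, 0.057, 0.0, 0.0]
ft_force: [-0.0, -0.1, 2.7]
grip_width: -0.0004
clock: 10.6
eef_pos: [0.5434, -0.0135, 0.0736]
tool_rot: [0.998, 0.057, 0.0, 0.0]
ft_force: [-1.3, -0.5, 4.6]
grip_width: -0.0003
t 10.6 p [ 0.5434 -0.0135  0.0736] F [-1.31 -0.53  4.61] j [-0.02  0.44 -0.14  0.99 -0.    1.43] w -0.0003
toolx ang 6.54 tilt z [ 2.e-04 -0.e+00 -1.e+00]
```

```bash
python3 -m inch '[[0,0,0.02,0,0,0,1],[0,0,0.02,0,0,0,1],[0,0,0,0,0,0,1],[0,0,0,0,0,0,1],[0,0,0,0,0,0,1],[0,0,0,0,0,0,1],[0,0,0,0,0,0,1],[0,0,0,0,0,0,1]]'
python3 -m inch '[[0,0,0.02,0,0,0,1],[0,0,0.02,0,0,0,1],[0,0,0,0,0,0,1],[0,0,0,0,0,0,1],[0,0,0,0,0,0,1],[0,0,0,0,0,0,1],[0,0,0,0,0,0,1],[0,0,0,0,0,0,1]]'
python3 g.py
```

```text
clock: 11.4
eef_pos: [0.5434, -0.0135, 0.0729]
tool_rot: [0.998, 0.057, 0.0, 0.0]
ft_force: [-1.6, -0.5, 7.3]
grip_width: 0.0003
clock: 12.2
eef_pos: [0.5434, -0.0135, 0.0722]
tool_rot: [0.998, 0.057, 0.0, 0.0]
ft_force: [-2.2, 0.3, 8.3]
grip_width: 0.0004
t 12.2 p [ 0.5434 -0.0135  0.0722] F [-2.2   0.27  8.26] j [-0.02  0.44 -0.14  0.99  0.    1.43] w 0.0004
toolx ang 6.54 tilt z [ 6.e-04  0.e+00 -1.e+00]
```

```bash
python3 -m inch '[[0,0,0.02,0,0,0,1],[0,0,0.02,0,0,0,1],[0,0,0,0,0,0,1],[0,0,0,0,0,0,1],[0,0,0,0,0,0,1],[0,0,0,0,0,0,1],[0,0,0,0,0,0,1],[0,0,0,0,0,0,1]]'
python3 -m inch '[[0,0,0.02,0,0,0,1],[0,0,0.02,0,0,0,1],[0,0,0,0,0,0,1],[0,0,0,0,0,0,1],[0,0,0,0,0,0,1],[0,0,0,0,0,0,1],[0,0,0,0,0,0,1],[0,0,0,0,0,0,1]]'
python3 g.py
```

```text
clock: 13.0
eef_pos: [0.5434, -0.0134, 0.0714]
tool_rot: [0.998, 0.057, 0.0, 0.0]
ft_force: [-2.6, 0.4, 9.4]
grip_width: 0.0001
clock: 13.8
eef_pos: [0.5434, -0.0135, 0.0704]
tool_rot: [0.998, 0.057, 0.0, 0.0]
ft_force: [-2.6, -0.3, 10.3]
grip_width: 0.0004
t 13.8 p [ 0.5434 -0.0135  0.0704] F [-2.6  -0.26 10.27] j [-0.02  0.45 -0.14  0.98 -0.    1.43] w 0.0004
toolx ang 6.53 tilt z [ 6.e-04 -0.e+00 -1.e+00]
```

```bash
python3 -m inch '[[0,0,0.02,0,0,0,1],[0,0,0.02,0,0,0,1],[0,0,0,0,0,0,1],[0,0,0,0,0,0,1],[0,0,0,0,0,0,1],[0,0,0,0,0,0,1],[0,0,0,0,0,0,1],[0,0,0,0,0,0,1]]'
python3 g.py
python3 -m inch '[[0,0,0.02,0,0,0,1],[0,0,0.02,0,0,0,1],[0,0,0,0,0,0,1],[0,0,0,0,0,0,1],[0,0,0,0,0,0,1],[0,0,0,0,0,0,1],[0,0,0,0,0,0,1],[0,0,0,0,0,0,1]]'
python3 g.py
python3 - <<'E'
from h import *
im,d=bot.camera("scene"); np.savez("scene2.npz",im=im,d=d)
cv2.imwrite("pics/scene2.png",cv2.resize(im[190:280,110:250],None,fx=5,fy=5,interpolation=cv2.INTER_CUBIC))
P=cloud("scene",d); P0=cloud("scene",np.load("scene0.npz")['d'])
im0=np.load("scene0.npz")['im']
m=np.zeros((420,560),bool); m[222:232,195:215]=1
print("pad z before/after",np.median(P0[m][:,2]),np.median(P[m][:,2]))
for v in range(212,236,3): print(v,[(round(P0[v,u,2]*1e3,1),round(P[v,u,2]*1e3,1)) for u in (195,200,205,210,215)])
E
```

```text
clock: 14.6
eef_pos: [0.5434, -0.0134, 0.07]
tool_rot: [0.998, 0.057, 0.001, 0.0]
ft_force: [-3.8, 0.2, 13.4]
grip_width: 0.0001
t 14.6 p [ 0.5434 -0.0134  0.07  ] F [-3.76  0.2  13.39] j [-0.02  0.45 -0.14  0.98  0.    1.43] w 0.0001
toolx ang 6.53 tilt z [ 0.001  0.    -1.   ]
clock: 15.4
eef_pos: [0.5435, -0.0134, 0.07]
tool_rot: [0.998, 0.057, 0.001, 0.0]
ft_force: [-6.5, -0.6, 19.0]
grip_width: 0.0
t 15.4 p [ 0.5435 -0.0134  0.07  ] F [-6.54 -0.64 18.99] j [-0.02  0.45 -0.14  0.98  0.    1.43] w 0.0
toolx ang 6.53 tilt z [ 0.0016 -0.     -1.    ]
pad z before/after 0.07821614176566327 0.073379467482664
212 [(np.float64(1.7), np.float64(3.7)), (np.float64(19.3), np.float64(121.5)), (np.float64(77.7), np.float64(108.7)), (np.float64(78.5), np.float64(73.6)), (np.float64(70.6), np.float64(69.2))]
215 [(np.float64(77.5), np.float64(4.2)), (np.float64(78.9), np.float64(99.0)), (np.float64(77.2), np.float64(100.2)), (np.float64(78.6), np.float64(72.0)), (np.float64(78.2), np.float64(73.0))]
218 [(np.float64(76.9), np.float64(74.3)), (np.float64(78.6), np.float64(92.0)), (np.float64(78
[... 375 characters left out ...]
 (np.float64(78.7), np.float64(72.7)), (np.float64(78.2), np.float64(73.1)), (np.float64(79.1), np.float64(73.3))]
227 [(np.float64(78.8), np.float64(74.2)), (np.float64(77.8), np.float64(73.8)), (np.float64(79.1), np.float64(72.1)), (np.float64(78.6), np.float64(74.0)), (np.float64(79.8), np.float64(72.7))]
230 [(np.float64(79.0), np.float64(73.1)), (np.float64(77.2), np.float64(74.8)), (np.float64(78.6), np.float64(72.9)), (np.float64(76.2), np.float64(72.7)), (np.float64(70.7), np.float64(73.3))]
233 [(np.float64(535.0), np.float64(72.5)), (np.float64(73.7), np.float64(74.0)), (np.float64(64.7), np.float64(71.3)), (np.float64(64.3), np.float64(68.0)), (np.float64(64.8), np.float64(64.7))]
```

View pics/scene2.png

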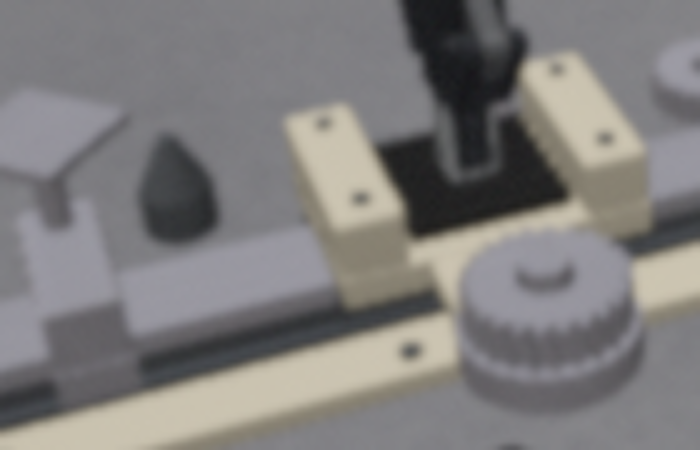

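The pad bottomed at z≈0.0700 with the force rising. It dropped about 5 mm in the depth image, so the zero point is about 0.0755. I'll back off to a depth of about 4 mm.

```bash
python3 -m inch '[[0,0,-0.04,0,0,0,1],[0,0,-0.05,0,0,0,1],[0,0,0,0,0,0,1],[0,0,0,0,0,0,1],[0,0,0,0,0,0,1],[0,0,0,0,0,0,1],[0,0,0,0,0,0,1],[0,0,0,0,0,0,1]]'
python3 g.py
```

```text
clock: 16.25
eef_pos: [0.5434, -0.0135, 0.0706]
tool_rot: [0.998, 0.057, 0.0, 0.0]
ft_force: [-3.2, -0.6, 8.8]
grip_width: 0.0001
t 16.25 p [ 0.5434 -0.0135  0.0706] F [-3.24 -0.6   8.82] j [-0.02  0.45 -0.14  0.98  0.    1.43] w 0.0001
toolx ang 6.53 tilt z [ 6.e-04  0.e+00 -1.e+00]
```

```bash
python3 -m inch '[[0,0,-0.03,0,0,0,1],[0,0,0,0,0,0,1],[0,0,0,0,0,0,1],[0,0.04,0,0,0,0,1],[0,0.08,0,0,0,0,1],[0,0.1,0,0,0,0,1],[0,0.1,0,0,0,0,1],[0,0.08,0,0,0,0,1]]'
python3 g.py
python3 - <<'E'
from h import *
im,d=bot.camera("scene"); np.savez("scene3.npz",im=im,d=d)
cv2.imwrite("pics/scene3.png",cv2.resize(im[190:280,90:250],None,fx=5,fy=5,interpolation=cv2.INTER_CUBIC))
E
```

```text
clock: 17.05
eef_pos: [0.5445, -0.0233, 0.0714]
tool_rot: [0.998, 0.057, 0.0, -0.0]
ft_force: [-2.7, 2.1, 9.7]
grip_width: -0.0003
t 17.05 p [ 0.5445 -0.0233  0.0714] F [-2.66  2.12  9.72] j [-0.04  0.45 -0.14  0.99  0.    1.41] w -0.0003
toolx ang 6.54 tilt z [ 5.e-04  5.e-04 -1.e+00]
```

View pics/scene3.png

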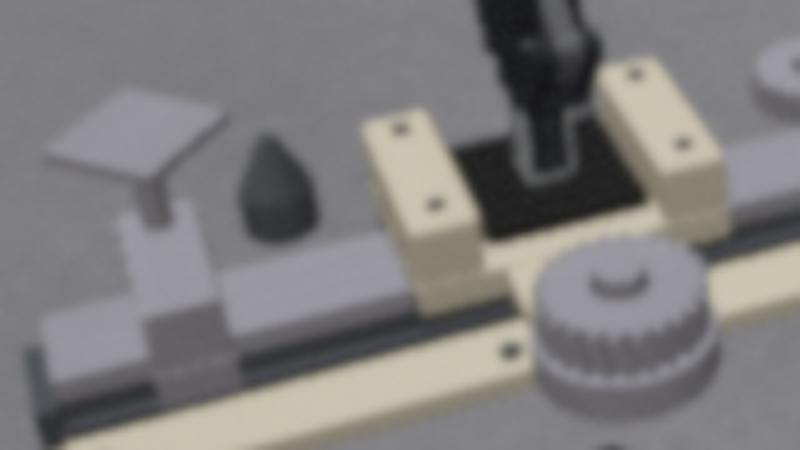

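The stage rides along with the finger: its left cheek moved about 5 px towards the plated stop, and side force is about 2 N. The depth holds at 4.1 mm, so I'll keep dragging.

```bash
python3 -m inch '[[0,0.1,0,0,0,0,1],[0,0.1,0,0,0,0,1],[0,0.1,0,0,0,0,1],[0,0.1,0,0,0,0,1],[0,0.1,0,0,0,0,1],[0,0.1,0,0,0,0,1],[0,0.1,0,0,0,0,1],[0,0.1,0,0,0,0,1]]'
python3 g.py
python3 -m inch '[[0,0.1,0,0,0,0,1],[0,0.1,0,0,0,0,1],[0,0.1,0,0,0,0,1],[0,0.1,0,0,0,0,1],[0,0.1,0,0,0,0,1],[0,0.1,0,0,0,0,1],[0,0.1,0,0,0,0,1],[0,0.1,0,0,0,0,1]]'
python3 g.py
python3 - <<'E'
from h import *
im,d=bot.camera("scene"); np.savez("scene4.npz",im=im,d=d)
cv2.imwrite("pics/scene4.png",cv2.resize(im[190:280,90:250],None,fx=5,fy=5,interpolation=cv2.INTER_CUBIC))
E
```

```text
clock: 17.9
eef_pos: [0.5468, -0.0431, 0.0713]
tool_rot: [0.998, 0.057, 0.0, -0.0]
ft_force: [-2.6, 0.8, 10.1]
grip_width: -0.0001
t 17.9 p [ 0.5468 -0.0431  0.0713] F [-2.62  0.84 10.09] j [-0.08  0.45 -0.13  0.99  0.    1.38] w -0.0001
toolx ang 6.54 tilt z [ 5.e-04  4.e-04 -1.e+00]
clock: 18.7
eef_pos: [0.549, -0.063, 0.0713]
tool_rot: [0.998, 0.057, 0.0, -0.0]
ft_force: [-2.9, 0.7, 9.4]
grip_width: -0.0
t 18.7 p [ 0.549  -0.063   0.0713] F [-2.95  0.69  9.42] j [-0.11  0.46 -0.11  1.    0.    1.34] w -0.0
toolx ang 6.54 tilt z [ 4.e-04  4.e-04 -1.e+00]
```

View pics/scene4.png

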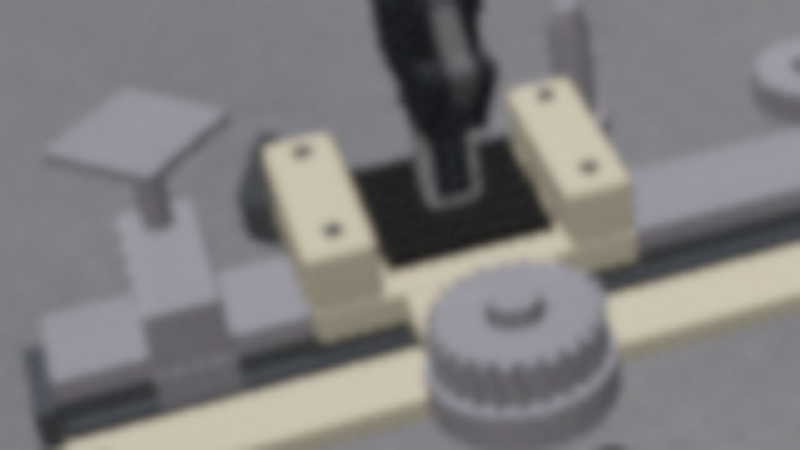

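The stage has moved about 50 mm with no slip. The left cheek at (300,250) is closing on the stop face at (225,300).

```bash
python3 -m inch '[[0,0.1,0,0,0,0,1],[0,0.1,0,0,0,0,1],[0,0.1,0,0,0,0,1],[0,0.1,0,0,0,0,1],[0,0.1,0,0,0,0,1],[0,0.1,0,0,0,0,1],[0,0.06,0,0,0,0,1],[0,0.04,0,0,0,0,1]]'
python3 g.py
python3 - <<'E'
from h import *
im,d=bot.camera("scene"); np.savez("scene5.npz",im=im,d=d)
cv2.imwrite("pics/scene5.png",cv2.resize(im[190:280,90:250],None,fx=5,fy=5,interpolation=cv2.INTER_CUBIC))
E
```

```text
clock: 19.55
eef_pos: [0.551, -0.0805, 0.0714]
tool_rot: [0.998, 0.057, 0.0, -0.0]
ft_force: [-3.2, 0.9, 9.2]
grip_width: -0.0
t 19.55 p [ 0.551  -0.0805  0.0714] F [-3.22  0.93  9.19] j [-0.15  0.47 -0.1   1.    0.    1.31] w -0.0
toolx ang 6.53 tilt z [ 4.e-04  1.e-04 -1.e+00]
```

View pics/scene5.png

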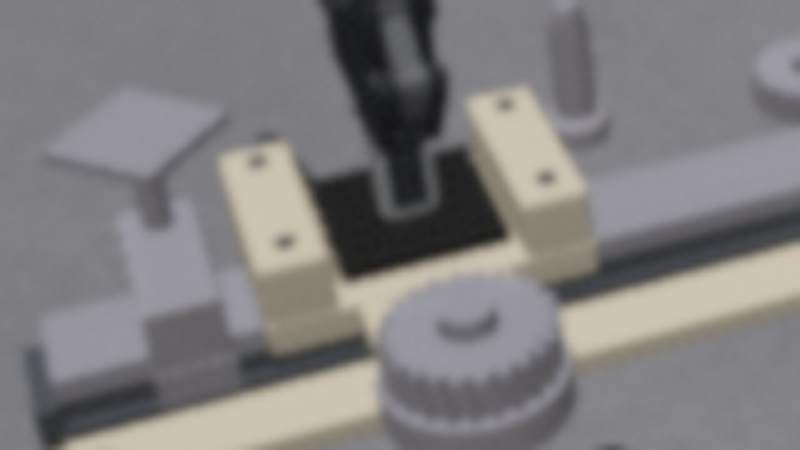

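```bash
python3 -m inch '[[0,0.04,0,0,0,0,1],[0,0.05,0,0,0,0,1],[0,0.05,0,0,0,0,1],[0,0.05,0,0,0,0,1],[0,0.05,0,0,0,0,1],[0,0.05,0,0,0,0,1],[0,0.05,0,0,0,0,1],[0,0.04,0,0,0,0,1]]'
python3 g.py
python3 -m inch '[[0,0.03,0,0,0,0,1],[0,0.03,0,0,0,0,1],[0,0.03,0,0,0,0,1],[0,0.03,0,0,0,0,1],[0,0.03,0,0,0,0,1],[0,0.03,0,0,0,0,1],[0,0,0,0,0,0,1],[0,0,0,0,0,0,1]]'
python3 g.py
python3 - <<'E'
from h import *
im,d=bot.camera("scene"); np.savez("scene6.npz",im=im,d=d)
cv2.imwrite("pics/scene6.png",cv2.resize(im[190:280,90:250],None,fx=5,fy=5,interpolation=cv2.INTER_CUBIC))
E
```

```text
clock: 20.4
eef_pos: [0.552, -0.0899, 0.0714]
tool_rot: [0.998, 0.057, 0.0, -0.0]
ft_force: [-2.8, 0.3, 9.6]
grip_width: 0.0004
t 20.4 p [ 0.552  -0.0899  0.0714] F [-2.83  0.3   9.63] j [-0.16  0.47 -0.09  1.    0.    1.3 ] w 0.0004
toolx ang 6.54 tilt z [ 4.e-04  1.e-04 -1.e+00]
clock: 21.2
eef_pos: [0.5524, -0.0933, 0.0712]
tool_rot: [0.998, 0.057, 0.0, -0.001]
ft_force: [-3.8, 3.2, 9.6]
grip_width: -0.0002
t 21.2 p [ 0.5524 -0.0933  0.0712] F [-3.75  3.18  9.61] j [-0.17  0.48 -0.09  1.    0.    1.29] w -0.0002
toolx ang 6.58 tilt z [ 1.0e-04  2.3e-03 -1.0e+00]
```

View pics/scene6.png

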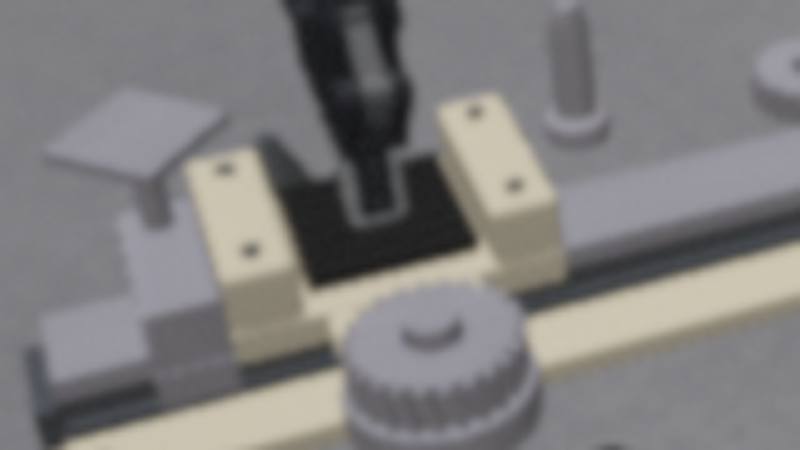

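Side force is up to 3.2 N and the finger lags its command. In the picture the left cheek touches the stop block at (225,330). I'll push slightly more to confirm.

```bash
python3 -m inch '[[0,0.03,0,0,0,0,1],[0,0.03,0,0,0,0,1],[0,0.03,0,0,0,0,1],[0,0,0,0,0,0,1],[0,0,0,0,0,0,1],[0,0,0,0,0,0,1],[0,0,0,0,0,0,1],[0,0,0,0,0,0,1]]'
python3 g.py
```

```text
clock: 22.05
eef_pos: [0.5527, -0.0943, 0.0712]
tool_rot: [0.998, 0.058, 0.0, -0.002]
ft_force: [-2.6, 6.1, 9.1]
grip_width: -0.0
t 22.05 p [ 0.5527 -0.0943  0.0712] F [-2.58  6.08  9.12] j [-0.17  0.48 -0.09  1.01  0.    1.28] w -0.0
toolx ang 6.63 tilt z [ 2.0e-04  4.6e-03 -1.0e+00]
```

It's at the stop: 6 N with only compliance movement. I'll relax most of the side load without reversing it, then lift straight up.

```bash
python3 -m inch '[[0,-0.04,0,0,0,0,1],[0,-0.04,0,0,0,0,1],[0,-0.04,0,0,0,0,1],[0,0,0,0,0,0,1],[0,0,0,0,0,0,1],[0,0,0,0,0,0,1],[0,0,0,0,0,0,1],[0,0,0,0,0,0,1]]'
python3 g.py
```

```text
clock: 22.85
eef_pos: [0.5527, -0.094, 0.0715]
tool_rot: [0.998, 0.057, 0.0, 0.0]
ft_force: [-3.1, -0.7, 9.8]
grip_width: -0.0001
t 22.85 p [ 0.5527 -0.094   0.0715] F [-3.06 -0.73  9.76] j [-0.17  0.47 -0.09  1.   -0.    1.29] w -0.0001
toolx ang 6.53 tilt z [ 9.e-04 -7.e-04 -1.e+00]
```

```bash
python3 -m inch '[[0,0.03,0,0,0,0,1],[0,0.03,0,0,0,0,1],[0,0.02,0,0,0,0,1],[0,0,0,0,0,0,1],[0,0,0,0,0,0,1],[0,-0.02,0,0,0,0,1],[0,0,0,0,0,0,1],[0,0,0,0,0,0,1]]'
python3 g.py
```

```text
clock: 23.65
eef_pos: [0.5528, -0.0943, 0.0714]
tool_rot: [0.998, 0.057, 0.0, -0.001]
ft_force: [-1.9, 2.7, 9.1]
grip_width: -0.0001
t 23.65 p [ 0.5528 -0.0943  0.0714] F [-1.9   2.67  9.15] j [-0.17  0.48 -0.09  1.    0.    1.29] w -0.0001
toolx ang 6.57 tilt z [ 6.0e-04  1.7e-03 -1.0e+00]
```

Side load is a light 2.7 N towards the stop. I'll lift straight up, slowly at first.

```bash
python3 -m inch '[[0,0,-0.06,0,0,0,1],[0,0,-0.06,0,0,0,1],[0,0,-0.06,0,0,0,1],[0,0,-0.06,0,0,0,1],[0,0,-0.1,0,0,0,1],[0,0,-0.2,0,0,0,1],[0,0,-0.4,0,0,0,1],[0,0,-0.6,0,0,0,1]]'
python3 -m inch '[[0,0,-0.8,0,0,0,1],[0,0,-0.8,0,0,0,1],[0,0,-0.8,0,0,0,1],[0,0,-0.8,0,0,0,1],[0,0,-0.8,0,0,0,1],[0,0,-0.5,0,0,0,1],[0,0,0,0,0,0,1],[0,0,0,0,0,0,1]]'
python3 -m inch '[[-0.8,0,0,0,0,0,1],[-0.8,0,0,0,0,0,1],[-0.8,0,0,0,0,0,1],[-0.8,0,0,0,0,0,1],[-0.8,0,0,0,0,0,1],[-0.8,0,0,0,0,0,1],[-0.8,0,0,0,0,0,1],[-0.8,0,0,0,0,0,1]]'
python3 g.py
python3 - <<'E'
from h import *
for n in("scene","top"):
    im,d=bot.camera(n); np.savez(f"{n}7.npz",im=im,d=d)
    c=im[180:280,90:250] if n=="scene" else im[150:310,285:445]
    cv2.imwrite(f"pics/{n}7.png",cv2.resize(c,None,fx=5 if n=="scene" else 3.7,fy=5 if n=="scene" else 3.7,interpolation=cv2.INTER_CUBIC))
E
```

```text
clock: 24.45
eef_pos: [0.552, -0.0952, 0.109]
tool_rot: [0.998, 0.057, -0.001, -0.0]
ft_force: [-0.4, -0.6, 0.3]
grip_width: 0.0002
clock: 25.25
eef_pos: [0.5527, -0.0953, 0.2218]
tool_rot: [0.998, 0.057, 0.0, 0.0]
ft_force: [-0.7, 0.7, -0.2]
grip_width: -0.0001
clock: 26.05
eef_pos: [0.3921, -0.1132, 0.2204]
tool_rot: [0.998, 0.057, -0.001, -0.0]
ft_force: [0.2, -0.1, -0.3]
grip_width: -0.0002
t 26.05 p [ 0.3921 -0.1132  0.2204] F [ 0.23 -0.13 -0.33] j [-0.28  0.07 -0.23  1.27 -0.    1.18] w -0.0002
toolx ang 6.54 tilt z [-2.2e-03  5.0e-04 -1.0e+00]
```

View pics/scene7.png

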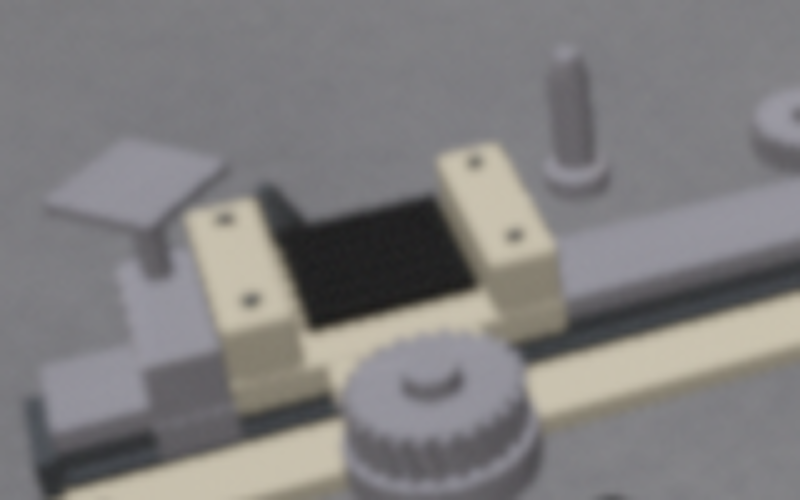

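View pics/top7.png

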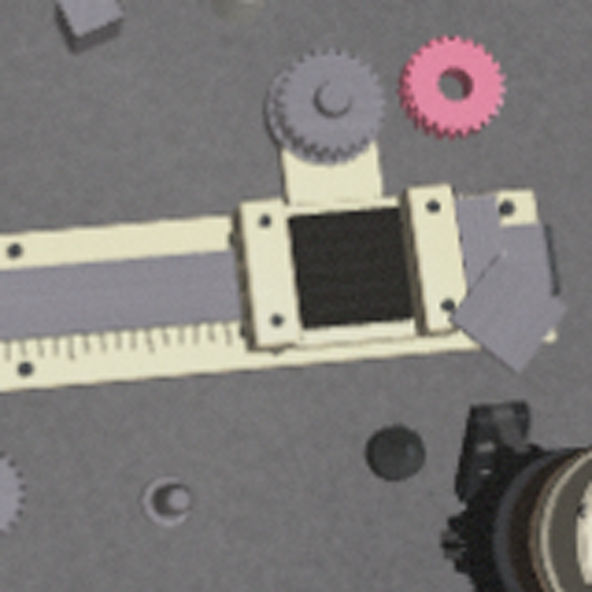

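The stage is against the plated stop, with the cheek edge on the block at top crop (455,255). The gear is seated on its bracket, clear of the pink gear, and the arm is clear. Last checks on the numbers follow.

```bash
python3 - <<'E'
from h import *
for k in(0,7):
    z=np.load(f"top{k}.npz"); P=cloud("top",z['d']); im=z['im'].astype(int)
    reg=(P[...,0]>.44)&(P[...,0]<.62)&(P[...,1]>-.25)&(P[...,1]<.1)
    ck=reg&(im[...,2]-im[...,0]>20)&(P[...,2]>.08)&(P[...,2]<.095)
    pad=reg&(im[...,2]<45)&(P[...,2]>.06)&(P[...,2]<.083)
    c,s,a=cv2.minAreaRect(P[ck][:,:2].astype(np.float32)); print(k,"stage",np.round(c,4),np.round(s,4),"pad z",np.median(P[pad][:,2]).round(4))
    st=P[(P[...,1]<-.17)&(P[...,1]>-.24)&(P[...,0]>.565)&(P[...,0]<.6)&(P[...,2]>.065)&(P[...,2]<.09)]
    print(" stop pts along -y",len(st),np.percentile(st[:,:2]@[.113,-.994],[2,98]).round(4)," stage mid along",np.dot(c,[.113,-.994]).round(4))
a,b=[np.load(f"scene{k}.npz")['im'].astype(int) for k in(6,7)]
print("scene diff cheeks contact-vs-final",cv2.phaseCorrelate(a[225:265,128:160].mean(2).astype(np.float32),b[225:265,128:160].mean(2).astype(np.float32)))
a=np.load("top0.npz")['im'].astype(int);b=np.load("top7.npz")['im'].astype(int);D=(abs(a-b).max(2)>50).astype(np.uint8)
n,l,s,c=cv2.connectedComponentsWithStats(D); print([tuple(x) for x in s[1:] if x[4]>15])
E
```

```text
0 stage [ 0.5404 -0.0125] [0.0886 0.1288] pad z 0.0749
 stop pts along -y 84 [0.2344 0.2482]  stage mid along 0.0735
7 stage [ 0.549  -0.0916] [0.0886 0.1308] pad z 0.0747
 stop pts along -y 83 [0.2335 0.2485]  stage mid along 0.1531
scene diff cheeks contact-vs-final ((0.22085518502762902, -0.20299790792691397), 0.7294594554230571)
[(np.int32(361), np.int32(188), np.int32(50), np.int32(53), np.int32(1738)), (np.int32(314), np.int32(191), np.int32(51), np.int32(54), np.int32(1685)), (np.int32(312), np.int32(211), np.int32(3), np.int32(16), np.int32(27)), (np.int32(315), np.int32(240), np.int32(15), np.int32(9), np.int32(42)), (np.int32(494), np.int32(240), np.int32(66), np.int32(180), np.int32(7440)), (np.int32(470), np.int32(247), np.int32(37), np.int32(71), np.int32(1818)), (np.int32(453), np.int32(255), np.int32(28), np.int32(5), np.int32(61)), (np.int32(492), np.int32(254), np.int32(20), np.int32(63), np.int32(122)), (np.int32(423), np.int32(259), np.int32(5), np.int32(9), np.int32(24)), (np.int32(404), np.int32(260), np.int32(40), np.int32(76), np.int32(1358)), (np.int32(441), np.int32(273), np.int32(12), np.int32(34), np.int32(197)), (np.int32(435), np.int32(308), np.int32(31), np.int32(11), np.int32(79)), (np.int32(450), np.int32(325), np.int32(16), np.int32(6), np.int32(33))]
```

Phase correlation hints at a shift of about 0.2 px, so I'll check that more carefully before handing in.

```bash
python3 - <<'E'
from h import *
a=np.load("scene6.npz")['im']; b=np.load("scene7.npz")['im']
def ecc(r):
    y0,y1,x0,x1=r; g=lambda i:cv2.cvtColor(i,cv2.COLOR_BGR2GRAY)[y0:y1,x0:x1].astype(np.float32)
    W=np.eye(2,3,dtype=np.float32)
    c,W=cv2.findTransformECC(g(a),g(b),W,cv2.MOTION_TRANSLATION,(3,200,1e-6)); return c,W[:,2].round(3)
for k,r in dict(rightcheek=(207,250,180,208),gear=(245,285,155,203),leftcheekfront=(238,265,132,158),plate_static=(205,226,95,140),stop_static=(230,275,112,132),holes_static=(200,225,198,215)).items(): print(k,ecc(r))
E
```

```text
rightcheek (0.9815582344539592, array([ 0.013, -0.682], dtype=float32))
gear (0.9691468380423874, array([-0.111, -0.116], dtype=float32))
leftcheekfront (0.9805918838673161, array([ 0.157, -0.871], dtype=float32))
plate_static (0.9998907725382792, array([0.003, 0.002], dtype=float32))
stop_static (0.9999650696578223, array([-0.017, -0.009], dtype=float32))
holes_static (0.9998134259249113, array([-0.011, -0.005], dtype=float32))
```

```bash
python3 - <<'E'
from h import *
a=np.load("scene6.npz")['im']; b=np.load("scene7.npz")['im']
d=np.clip(128+2*(b.astype(int)-a),0,255).astype(np.uint8)
s=lambda i:cv2.resize(i[195:285,100:220],None,fx=3.3,fy=3.3,interpolation=cv2.INTER_NEAREST)
cv2.imwrite("pics/cmp.png",np.vstack([np.hstack([s(a),s(b)]),np.hstack([s(d),s(d)])])[:600,:800])
E
```

```text
(no output)
```

View pics/cmp.png

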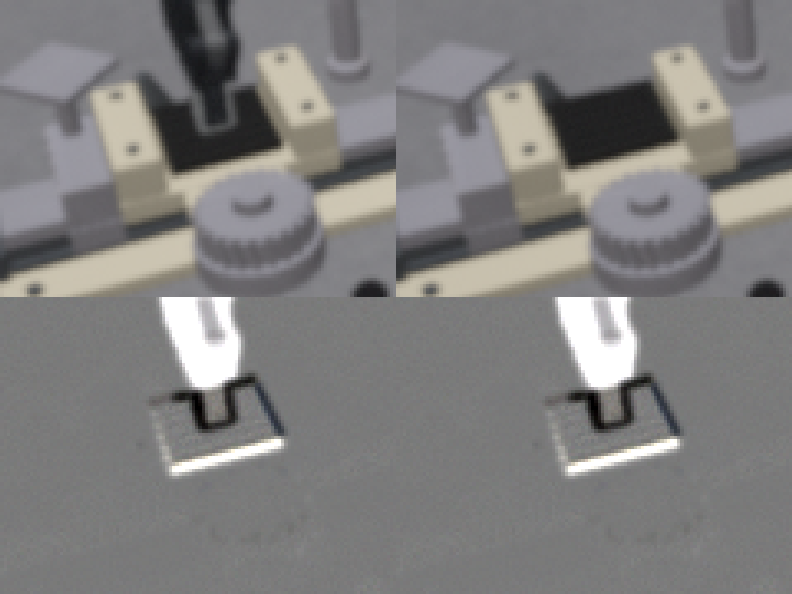

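The difference image shows only the pad coming up; the cheeks haven't moved. That makes the 0.2 px reading an artefact of the pad edge in the crop. Handing in.

```bash
python3 -m inch '[[0,0,0,0,0,0,1],[0,0,0,0,0,0,1],[0,0,0,0,0,0,1],[0,0,0,0,0,0,1],[0,0,0,0,0,0,1],[0,0,0,0,0,0,1],[0,0,0,0,0,0,1],[0,0,0,0,0,0,1]]'; python3 -c "
from workcell import bot
print(bot.job_done())"
```

```text
clock: 26.95
eef_pos: [0.3937, -0.1134, 0.2216]
tool_rot: [0.998, 0.057, 0.0, 0.0]
ft_force: [-0.2, -0.1, 0.8]
grip_width: -0.0002
the job is handed in; nothing more can be done
None
```

The gear stage is resting against the marked stop, the pad is up again and the arm is clear. I handed the job in at about 27 s; no verdict was reported.

- **Press and push:** I pressed the pad with the shut fingertip and held it about 4 mm down while dragging the stage about 80 mm towards rail −y. Contact with the stop showed as 6 N of side force with almost no movement. I eased that to under 3 N before lifting straight up.
- **While finding the press depth:** the pad briefly went fully down, at about 19 N, before I backed off. That was before any sideways movement.
- **While easing the side load:** the first release went slightly too far, to −0.7 N, so I pushed lightly against the stop again before lifting.
- **Last checks:**
  - The stage's end face and the stop's face measure within about 1 mm of each other.
  - The pad's top is back at 75 mm.
  - The cheeks did not move when the pad was released.
  - The gear is on its bracket, with only a trace of change in the image.
  - In the views I had, the parts standing around were where they started; the arm hid a little of the top view.
- **One disagreement:** an image-shift check on crops of the cheeks and gear read shifts of 0.1 to 0.9 px. The difference image showed only the pad rising at the cheeks, so I put those readings down to the pad's edge in the crops.

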